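# Loupe check of a pressed tuning-capacitor cover

### The job

Lift the pressed metal cover out of the die and set it down, crown up, inside the white ring on the inspection stand, and let go of it. Then pick up the loupe from its rack by the handle and, keeping it level all the way, hold its lens centred over the cover at the height of the red collar on the stand's post; finish while still holding it there, steady and level, touching nothing else with it. Leave the collar where it is set and do not disturb the carry handle, capacitor or resistor holder.

Things in the scene. Friction and masses are not known exactly. Their poses are not given: they have to be found in the camera images.
- die: Open forming die, fixed to the bench: green shoe 160 x 120 x 8 mm carrying a dark steel block 120 x 100 mm whose top is 30 mm above the bench, with an open pocket 60 (x) x 48 (y) mm, 12 mm deep (pocket floor 18 mm above the bench). Origin: centre of the underside, directly below the pocket's centre; z up. It and the loupe rack stand on either side of the stand, in either order.
- cover: Bright metal hat-shaped cover, about 90 g (varies), loose in the die pocket: flange 56 (x) x 44 (y) x 4 mm, solid crown 36 (x) x 24 (y) mm rising to 32 mm above its underside, so that the crown stands 20 mm above the die's top. Origin: centre of the underside; z up through the crown. Grip the crown across y (24 mm).
- stand: Fixed grey inspection stand: plate 10 mm thick, 120 mm wide (y), reaching from 60 mm behind to 150 mm ahead of the origin in x. A steel post (10 mm diameter, its top 187 mm above the bench; foot 24 mm diameter to 22 mm) stands at x = +130 mm, y = 0. Origin: underside, directly below the ring's centre; x points to the post (away from the robot, within 0.4 rad), z up.
- spot (a point): Centre of the white ring (inner radius 50 mm, blue inside) on the stand plate's top, 10 mm above the bench.
- focus_mark (a point): Centre of the red collar (24 mm diameter, 16 mm tall, stiff friction fit) on the stand's post: its middle marks the height for the lens, 100 to 160 mm above the bench, set anew each time.
- rack: Fixed wooden loupe rack: base 200 (x) x 80 (y) x 12 mm with two blocks whose tops are 45 mm above the bench: one 24 (x) x 70 (y) mm at x = +65 mm under the lens, one 18 (x) x 40 (y) mm at x = -78 mm under the handle's end. Between them the handle is free. Origin: centre of the underside; x points from handle to lens, away from the robot within 0.5 rad.
- loupe: Loupe, about 90 g (varies), lying flat and loose on the rack: brass ring 68 mm diameter, 12 mm thick, with the lens in it, and a straight black handle 14 mm wide (y), 16 mm high, running along -x from x = -52 to x = -156 mm. Origin: underside at the lens's centre (45 mm above the bench at the start); z up, square to the lens. Level means z vertical.
- lens (a point): Centre of the loupe's lens, 6 mm above the loupe's underside.
- grip (a point): Place to grip the handle across its 14 mm width: 85 mm from the lens centre along -x of the loupe, 8 mm above its underside, close to its centre of mass (about 80 mm from the lens centre), 53 mm above the bench at the start.
- carry: Bystander, loose: black rubber carry handle, bow-shaped, 150 mm long, 12 mm thick. Origin: between its ends, at the bench.
- capacitor: Bystander, loose: small steel tuning capacitor 40 x 36 x 36 mm with a brass shaft. Origin: centre of the underside.
- holder: Bystander, loose: white ceramic resistor holder 30 x 75 x 28 mm. Origin: centre of the underside.
Mind the look-alikes: they are no part of the job. What is meant by the rack is not orange, and is the smaller of those in its own colour. Leave any turquoise look-alike of the cover alone.

How it is judged (in metres and radians):
On the way, in this order (a step that is already met when the one before it is completed fails the run):
1. the cover is lifted clear of the die in the gripper (z of cover in the frame of die above 0.045 m and contact force between the fingers and cover above 0.5 N), for 0.1 s.
2. the cover stands crown up inside the white ring, released (horizontal distance between cover and spot below 0.015 m and z of cover in the frame of stand between 0.007 and 0.014 m and angle between cover's own z axis and vertical below 0.1 rad and contact force between the fingers and cover below 0.1 N and linear speed of cover below 0.02 m/s), for 0.2 s.
3. the loupe is lifted off its rack in the gripper (z of loupe in the frame of rack above 0.06 m and contact force between the fingers and loupe above 0.5 N), for 0.1 s.
At the end, for the whole second after the job is handed in: Cover crown up (0.1 rad), released, within 15 mm of the ring centre; loupe held still in the fingers, touching neither cover, stand, rack nor die, level within 0.09 rad, lens centre within 15 mm sideways of the cover centre and 8 mm in height of the collar's middle (all of step 2 and horizontal distance between lens and cover below 0.015 m and z of lens in the frame of focus_mark between -0.008 and 0.008 m and angle between loupe's own z axis and vertical below 0.09 rad and contact force between the fingers and loupe above 0.5 N and linear speed of loupe below 0.02 m/s and contact force between loupe and cover below 0.1 N and contact force between loupe and stand below 0.1 N and contact force between loupe and rack below 0.1 N and contact force between loupe and die below 0.1 N); the arm keeps its last pose, push and grip.
It fails at once if the loupe is tipped more than 0.35 rad (angle between loupe's own z axis and vertical above 0.35 rad).
It fails at once if the collar is shifted more than 5 mm on its post (distance of focus_mark from where it was at the start of the episode above 0.005 m).
It fails at once if the carry handle, capacitor or resistor holder is moved more than 20 mm (distance of any of carry, capacitor, holder from where it was at the start of the episode above 0.02 m).
It also fails if it takes over 64 s, if anything falls off the work surface, if the arm or the gripper's body presses on something with over 40 N, if the wrist force passes 120 N, or if a joint passes its speed limit or range.

### The arm

A 6-joint arm with a two-finger parallel gripper is mounted at the origin on the work surface. World frame = base frame: x ahead of the robot, y to its left, z up, the work surface at z = 0. Lengths are in mm, angles in degrees, forces in N, time in s.
With the tool pointing down it reaches from about 300 to 850 mm from the base axis. Payload 4.2 kg.
Tool frame: the origin (TCP) lies midway between the tips of the shut fingers; the grasp point (between the pads) lies 19 mm behind it (pinch_z is the distance from the TCP to the grasp point, in mm); z points along the fingers, y is the line along which they close (so a half turn about z gives the same grasp; the last joint's range is limited). The gripper opens to 91 mm and grips with 3 to 60 N. Pads are 32 mm wide; open, the fingers measure 118 mm over their backs; the gripper's body (76 mm by 178 mm) begins 60 mm behind the grasp point.
Start: joints at [65.317, 18.312, 89.639, -0, 72.044, -1.146], TCP at [229.626, 527.176, 213.976] pointing down, gripper open.
Joint ranges: [-177.97, 177.97], [-48.28, 115.42], [12.27, 149.76], [-77.06, 257.06], [2.81, 150.46], [-146.56, 146.56]. Speed limits (degrees/s): [147.25, 147.25, 180, 180, 180, 180].

### API

Orientations are given as [roll, pitch, yaw] about the fixed x, y, z axes, in that order (R = Rz(yaw) Ry(pitch) Rx(roll)).
In Python, from workcell import * gives the robot as it stands.
- The arm moves only by the tool step_arm, never from a script. Its argument "steps" is a list of rows, each a list of 7 numbers: the turn, a rotation vector about the tool's x, y, z in degrees, then the shift along the tool's x, y, z in mm, then the opening, from 0 (shut) to 1 (fully open). In form: [[rx, ry, rz, x, y, z, hand], ...]. A call has exactly 8 rows; each row shifts and turns the commanded pose from where the row before left it, along the tool's axes as they then stand; what a row does not reach is not made up. A row lasts 1/8 s, in which the tool goes at most 62.5 mm and 10.7 degrees, less where a joint would pass 70% of its speed; a pose out of reach is approached as far as the arm can. A call is refused whole if a number of a shift passes 62.5 or a number of a turn 10.7, either way. A call with a gripper value outside its range is refused whole. The fingers move at their own pace and stop on an object; "force" is the grip in N (left out, the last holds). Time passes only in rows, so rows that do not move let the fingers close, or fill a call up. It gives the time, the measured TCP pose, the force, the opening and the grip force at its end, in the units of the state.
- state(): the state, without advancing time (a new reading comes with each control period).
- grab_frame(name): name is "side" or "top" or "wrist"; returns a dict with "image" (480x640x3 uint8, blue, green, red), "fovy" (degrees; the focal length in pixels is half the picture's height over the tangent of half this angle, whatever the lens; pixels are square), "cx", "cy" (the principal point, pixels), "origin" and "rotation" of the camera in the world; the wrist camera has in their place "tool_from_camera" (4x4, takes a point from camera to tool coordinates, whose origin is the TCP and whose axes are the flange's). Camera axes: x right, y down, z forward; pixel columns grow to the right and rows downward; lengths in mm; the calibration is good to about 2 mm. A picture is of the moment at which its call begins: read the wrist's pose just before it. There is no depth.
- job_done(): hands the job in; it is judged then, once.
The state is a dict: "time_s": time; "qpos": joint angles; "qvel": joint speeds; "effort": joint torques, N m; "ee_pos": TCP position; "ee_rot": TCP orientation; "force": force on the tool from outside, world axes, zero at the start; "torque": the same for the moment, N m; "gripper_width": finger opening in mm; "gripper_force": force on a finger pad.
Only numpy, scipy, OpenCV 4.12 (cv2) and the standard library are available. Lean on these libraries where they do the work, as an engineer would, in place of code of your own. Each camera call takes 0.05 s, during which the arm holds its last target. There are 200 camera calls.

## Working session

There is one attempt and no reset: what is moved stays moved. The work goes in short steps, Python scripts to look and compute and a tool call to move; the robot and the scene stay as the last step left them, time stands still between calls to the robot, and variables do not carry over. Pictures are saved under pics/ and viewed, at most 10 in all, crops included, and the job is handed in when it is done.

Besides the shell and the picture viewer there is one more tool, called after ">>>" in YAML: its name, and indented under it one key for each argument. step_arm: Moves the arm, as the interface text tells. Its arguments: {"type":"object","properties":{"steps":{"type":"array","items":{"type":"array","items":{"type":"number"}}},"force":{"type":"number"}},"required":["steps"]}

```bash
mkdir -p pics; ls
python3 - <<'E'
from workcell import *
import cv2
print(state())
for n in("top","side"):
    f=grab_frame(n); cv2.imwrite(f"pics/{n}0.png",f["image"]); print(n,{k:v for k,v in f.items() if k!="image"})
f=grab_frame("wrist");cv2.imwrite("pics/wrist0.png",f["image"]);print({k:v for k,v in f.items() if k!="image"})
E
```

```text
pics
{'time_s': 0.0, 'qpos': array([ 6.53185565e+01,  1.83502369e+01,  8.97075911e+01,  1.13715313e-04,
        7.20403054e+01, -1.14640819e+00]), 'qvel': array([-0.06419195,  0.02335074,  0.09516585, -0.04795263,  0.02992236,
        0.0893085 ]), 'effort': array([-1.70273648e-03, -4.12464023e+01, -2.31973457e+01,  7.25425500e-02,
        4.59456746e-02, -1.43071270e-04]), 'ee_pos': array([229.39854402, 526.71561952, 213.12629896]), 'ee_rot': array([-1.79901888e+02, -2.07147134e-03,  1.56464928e+02]), 'force': array([ 0.64876803, -1.05061707,  0.19288766]), 'torque': array([-0.01664339,  0.00375144, -0.04700071]), 'gripper_force': 0.0, 'gripper_width': 91.11908290217973}
top {'fovy': 57.40808206577903, 'cx': 322.496355760257, 'cy': 244.25151146774593, 'origin': array([ 401.3991784 ,  -54.44890065, 1087.12241983]), 'rotation': array([-173.77478746,   -1.90810116,  -88.33478136])}
side {'fovy': 53.860014394553374, 'cx': 317.5726795781096, 'cy': 234.81672764248614, 'origin': array([286.88855128, 899.09625658, 984.54528226]), 'rotation': array([-131.86483378,   -1.05960508, -166.58790272])}
{'fovy': 71.27388667655816, 'cx': 321.64638337547245, 'cy': 236.7928133293374, 'tool_from_camera': array([[-2.68043013e-04, -9.69487038e-01, -2.45142429e-01,
         6.84643969e+01],
       [ 9.99999345e-01, -5.32603747e-04,  1.01291969e-03,
        -2.36131272e-01],
       [-1.11257628e-03, -2.45141997e-01,  9.69486546e-01,
        -1.70202711e+02],
       [ 0.00000000e+00,  0.00000000e+00,  0.00000000e+00,
         1.00000000e+00]])}
```

View pics/top0.png

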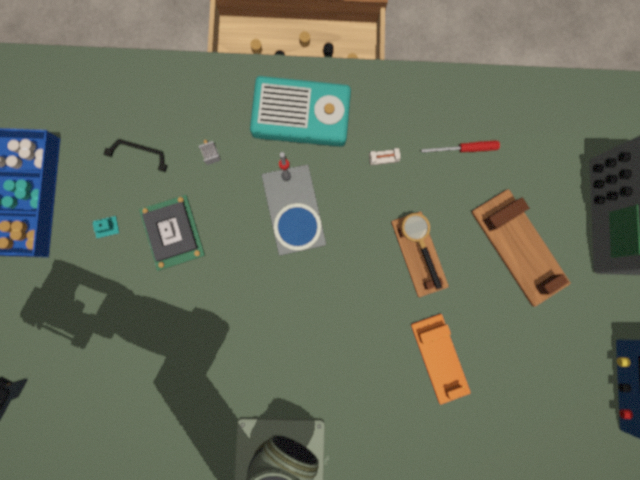

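View pics/side0.png

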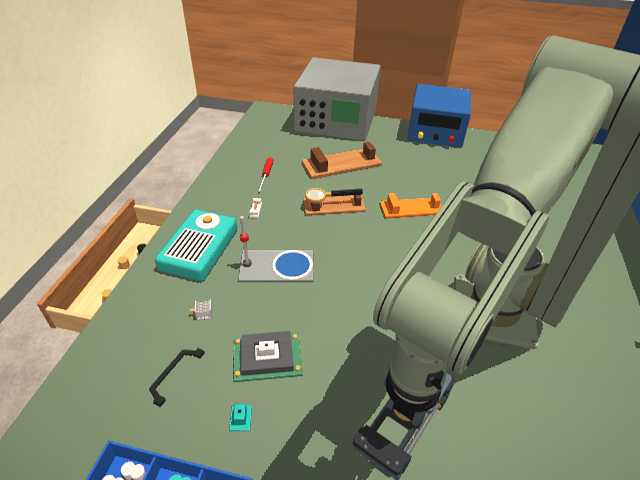

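The top view shows the die with the bright cover at (170,231), the stand ring at (297,227) and the red collar at (284,164). There are three racks: brown with the loupe (420,255), a larger brown one that is empty (520,247), and orange (440,360). The rack meant is the smaller brown one at (420,255). It isn't orange and it carries the loupe. The turquoise cover at (105,227) is a look-alike.

```bash
cat > h.py <<'E'
import numpy as np, cv2
from workcell import *
from scipy.spatial.transform import Rotation as Rn
def rot(r): return Rn.from_euler('xyz',r,degrees=True).as_matrix()
def cam(f,st=None):
    if 'origin' in f: return np.array(f['origin']),rot(f['rotation'])
    T=np.eye(4);T[:3,:3]=rot(st['ee_rot']);T[:3,3]=st['ee_pos'];T=T@f['tool_from_camera'];return T[:3,3],T[:3,:3]
def ray(f,p,st=None):
    o,R=cam(f,st);F=240/np.tan(np.radians(f['fovy']/2))
    d=R@np.array([(p[0]-f['cx'])/F,(p[1]-f['cy'])/F,1.]);return o,d/np.linalg.norm(d)
def plane(f,p,z,st=None):
    o,d=ray(f,p,st);return o+d*(z-o[2])/d[2]
def tri(a,b):
    A=np.zeros((3,3));v=np.zeros(3)
    for o,d in(a,b):
        P=np.eye(3)-np.outer(d,d);A+=P;v+=P@o
    x=np.linalg.solve(A,v);return x,[round(float(np.linalg.norm((np.eye(3)-np.outer(d,d))@(x-o))),1) for o,d in(a,b)]
def mask(img,lo,hi,roi):
    h=cv2.cvtColor(img,cv2.COLOR_BGR2HSV);m=cv2.inRange(h,np.array(lo),np.array(hi));k=np.zeros_like(m);x0,y0,x1,y1=roi;k[y0:y1,x0:x1]=m[y0:y1,x0:x1];return k
def blob(m):
    c=max(cv2.findContours(m,cv2.RETR_EXTERNAL,cv2.CHAIN_APPROX_NONE)[0],key=cv2.contourArea);M=cv2.moments(c)
    return np.array([M['m10'],M['m01']])/M['m00'],c
E
python3 - <<'E'
from h import *
F={n:grab_frame(n) for n in("top","side")}
T,S=F['top'],F['side']
def both(name,lo,hi,rt,rs):
    out=[]
    for f,r in((T,rt),(S,rs)):
        p,c=blob(mask(f['image'],lo,hi,r));out.append((f,p,c))
    x,e=tri(ray(T,out[0][1]),ray(S,out[1][1]))
    print(name,[o[1].round(1).tolist() for o in out],[cv2.contourArea(o[2]) for o in out],x.round(1),e);return out,x
both('blue ring',(100,100,60),(125,255,255),(260,190,330,260),(265,240,320,285))
both('collar',(0,150,60),(8,255,255),(270,145,300,180),(230,220,255,250))
both('cover bright',(0,0,150),(180,60,255),(150,210,190,255),(250,335,285,362))
both('lens',(15,40,90),(35,255,255),(395,205,435,245),(300,185,330,205))
both('handle',(0,0,0),(180,255,45),(412,238,445,290),(328,186,365,198))
o=both('die dark',(0,0,0),(180,90,90),(140,195,205,270),(230,330,305,382))
g=T['image'][150:310,90:470];g=cv2.resize(g,None,fx=2.1,fy=2.1,interpolation=cv2.INTER_CUBIC)
s=cv2.resize(S['image'][170:390,225:425],None,fx=2.2,fy=2.2,interpolation=cv2.INTER_CUBIC)[:260*2]
w=np.zeros((600,800,3),np.uint8);w[:g.shape[0],:g.shape[1]]=g[:,:800]
a=cv2.resize(S['image'][180:260,230:370],(400,228));b=cv2.resize(S['image'][320:395,225:365],(400,214));w[345:573,:400]=a;w[345:559,400:]=b
cv2.imwrite('pics/c1.png',w)
E
```

```text
blue ring [[297.0, 226.1], [292.2, 264.0]] [1040.0, 585.5] [563.4 -22.4   9.2] [0.2, 0.2]
collar [[284.0, 165.3], [243.9, 237.8]] [35.0, 41.0] [688.5   9.4 110.4] [1.5, 1.5]
cover bright [[169.6, 231.2], [266.4, 350.2]] [391.0, 375.0] [539.3 284.8  24.3] [1.4, 1.4]
lens [[416.2, 227.3], [315.8, 194.7]] [726.5, 263.5] [ 563.9 -310.4   49.4] [0.3, 0.3]
handle [[429.0, 266.7], [347.6, 192.7]] [42.0, 85.5] [ 466.6 -340.7   54.4] [3.1, 3.1]
die dark [[170.1, 231.3], [266.8, 370.2]] [2038.0, 204.5] [541.6 301.6 -35.3] [3.9, 3.9]
```

View pics/c1.png

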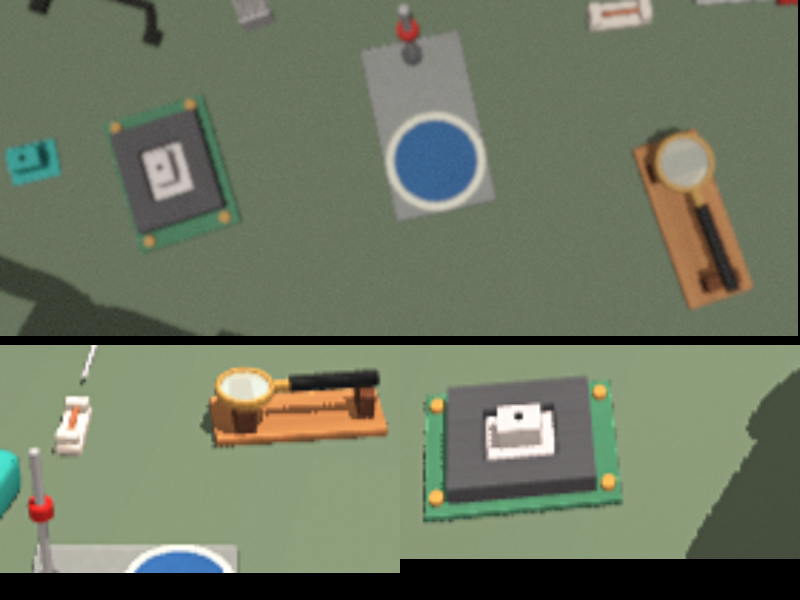

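The crop confirms it: the loupe lies on the smaller brown rack, at the right of the crop. The bright cover is in the grey and green die, and the turquoise copy is at the far left. Triangulated heights agree with the text: ring 9, lens 49, cover flange and crown mix 24. I'll move the wrist over the die.

>>> step_arm:
  steps:
    - [0,0,0,-47.7,-12.2,4,1]
    - [0,0,0,-47.7,-12.2,4,1]
    - [0,0,0,-47.7,-12.2,4,1]
    - [0,0,0,-47.7,-12.2,4,1]
    - [0,0,0,-47.7,-12.2,4,1]
    - [0,0,0,-47.7,-12.2,4,1]
    - [0,0,0,-47.7,-12.2,4,1]
    - [0,0,0,-47.7,-12.2,4,1]

```text
time_s: 1.25
ee_pos: [541.6, 284.2, 181.8]
ee_rot: [180.0, -0.0, 156.5]
force: [-0.2, -0.2, 0.1]
gripper_width: 91.2
gripper_force: 0.0
```

>>> step_arm:
  steps:
    - [0,0,8.6,0,0,0,1]
    - [0,0,8.6,0,0,0,1]
    - [0,0,8.6,0,0,0,1]
    - [0,0,8.6,0,0,0,1]
    - [0,0,8.6,0,0,0,1]
    - [0,0,8.6,0,0,0,1]
    - [0,0,8.6,0,0,0,1]
    - [0,0,8.6,0,0,0,1]

```text
time_s: 2.25
ee_pos: [540.4, 285.2, 181.8]
ee_rot: [-180.0, 0.0, 87.4]
force: [-0.1, 0.1, 0.5]
gripper_width: 91.6
gripper_force: 0.0
```

>>> step_arm:
  steps:
    - [0,0,8.7,0,0,0,1]
    - [0,0,8.7,0,0,0,1]
    - [0,0,8.7,0,0,0,1]
    - [0,0,8.7,0,0,0,1]
    - [0,0,8.7,0,0,0,1]
    - [0,0,8.7,0,0,0,1]
    - [0,0,8.7,0,0,0,1]
    - [0,0,8.7,0,0,0,1]

```text
time_s: 3.25
ee_pos: [540.4, 285.3, 181.8]
ee_rot: [-180.0, 0.0, 17.8]
force: [-0.8, 0.5, -0.7]
gripper_width: 91.0
gripper_force: 0.0
```

```bash
cat > look.py <<'E'
from h import *
import sys,pickle
st=state();f=grab_frame('wrist');cv2.imwrite(f'pics/{sys.argv[1]}.png',f['image']);pickle.dump((st,f),open(sys.argv[1]+'.pkl','wb'))
print(st['time_s'],st['ee_pos'].round(1),st['ee_rot'].round(2),st['qpos'].round(1))
E
python3 look.py w1
```

```text
3.25 [540.4 285.3 181.8] [-1.800e+02  2.000e-02  1.778e+01] [26.7 22.8 87.6  0.  69.7 99. ]
```

View pics/w1.png

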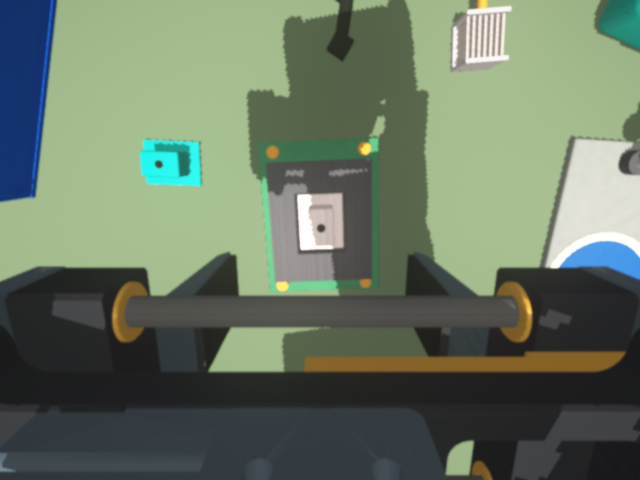

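The wrist view shows the cover at (320,222), with flange 297–344 × 193–251 and a crown dot at (321,228). The turquoise copy is at (170,163). I'll take a second view for triangulation.

>>> step_arm:
  steps:
    - [0,0,0,-10,0,5,1]
    - [0,0,0,-10,0,5,1]
    - [0,0,0,-10,0,5,1]
    - [0,0,0,-10,0,5,1]
    - [0,0,0,-10,0,5,1]
    - [0,0,0,-10,0,5,1]
    - [0,0,0,0,0,0,1]
    - [0,0,0,0,0,0,1]

```text
time_s: 4.3
ee_pos: [483.9, 266.9, 152.2]
ee_rot: [-180.0, -0.1, 18.1]
force: [-0.8, -0.4, 0.6]
gripper_width: 91.1
gripper_force: 0.0
```

```bash
python3 look.py w2
cat > cov.py <<'E'
from h import *
import pickle
R=[]
for n,roi in(('w1',(275,165,370,275)),('w2',None)):
    st,f=pickle.load(open(n+'.pkl','rb'))
    if roi is None:
        F=240/np.tan(np.radians(f['fovy']/2));o,Rm=cam(f,st);c=Rm.T@(np.array([540,285,40])-o);u=c[:2]/c[2]*F+[f['cx'],f['cy']];u=u.astype(int);print('pred',u);roi=(u[0]-55,u[1]-60,u[0]+55,u[1]+50)
    m=mask(f['image'],(0,0,135),(180,60,255),roi);m=cv2.morphologyEx(m,cv2.MORPH_CLOSE,np.ones((7,7)));p,c=blob(m)
    q=cv2.boxPoints(cv2.minAreaRect(c));g=np.array([plane(f,x,22,st) for x in q])
    e=[g[(i+1)%4]-g[i] for i in range(4)]
    print(n,'flange c',g.mean(0).round(1),[round(np.linalg.norm(v),1) for v in e[:2]],[round(np.degrees(np.arctan2(v[1],v[0]))%180,1) for v in e[:2]],cv2.contourArea(c))
    d=mask(f['image'],(0,0,0),(180,255,110),roi)
    x,y,w,h=cv2.boundingRect(c);k=np.zeros_like(d);k[y+8:y+h-6,x+8:x+w-8]=d[y+8:y+h-6,x+8:x+w-8]
    dp,dc=blob(k);print(' dot',dp.round(1),cv2.contourArea(dc),plane(f,dp,50,st).round(1));R.append(ray(f,dp,st))
print('dot3d',tri(*R))
E
python3 cov.py
python3 - <<'E'
import cv2
i=cv2.imread('pics/w2.png');cv2.imwrite('pics/w2c.png',cv2.resize(i[100:260,220:420],(800,600)))
E
```

```text
4.3 [483.9 266.9 152.2] [-1.7999e+02 -6.0000e-02  1.8060e+01] [27.7 19.  98.1  0.  62.9 99.6]
w1 flange c [529. 295.  22.] [np.float64(93.5), np.float64(66.5)] [np.float64(15.8), np.float64(107.8)] 5285.0
 dot [323.  253.9] 107.5 [518.  276.6  50. ]
pred [321 164]
w2 flange c [529.4 296.2  22. ] [np.float64(73.8), np.float64(68.5)] [np.float64(15.7), np.float64(108.0)] 3746.5
 dot [292.5 175.7] 1673.0 [525.  304.8  50. ]
dot3d (array([538.69006603, 292.18671166, 140.08410175]), [8.8, 8.8])
```

View pics/w2c.png

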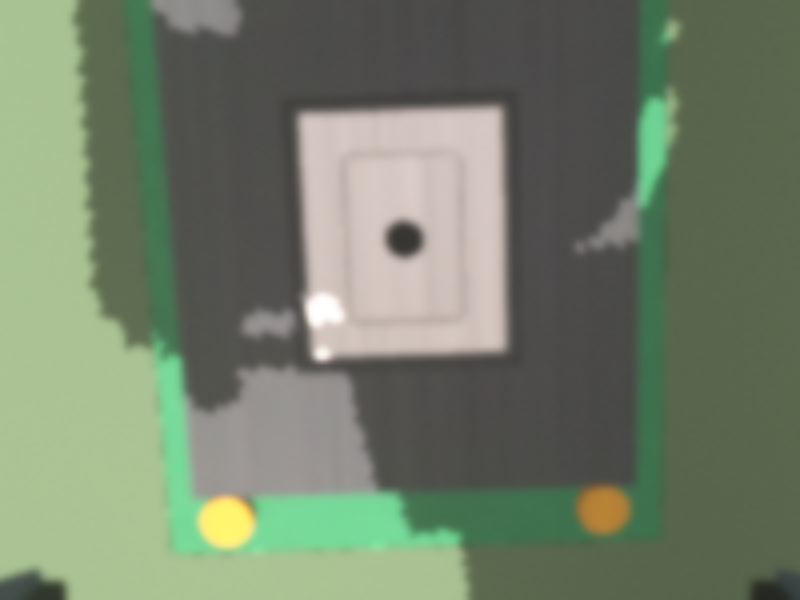

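The crop shows the crown dot at about (321,164), central in the crown. The sunlit patch of the block got into the mask, so I'll tighten the threshold.

```bash
sed -i "s/(0,0,135)/(0,0,172)/; s/(180,60,255),roi/(180,45,255),roi/" cov.py; sed -i "s/^    d=mask.*/    u0=(321,228) if n=='w1' else (321,164); d=mask(f['image'],(0,0,0),(180,255,90),(u0[0]-9,u0[1]-9,u0[0]+9,u0[1]+9)); k=d/; s/^    x,y,w,h=.*//" cov.py; python3 cov.py
```

```text
w1 flange c [540.5 287.5  22. ] [np.float64(44.3), np.float64(56.4)] [np.float64(107.8), np.float64(18.6)] 2327.5
 dot [320.7 227.8] 18.5 [541.3 286.4  50. ]
pred [321 164]
w2 flange c [540.9 286.6  22. ] [np.float64(42.6), np.float64(55.9)] [np.float64(109.4), np.float64(20.5)] 3059.0
 dot [320.6 163.3] 38.0 [541.3 286.4  50. ]
dot3d (array([541.25389283, 286.36785162,  49.62178315]), [0.0, 0.0])
```

Crown top centre is (541.3, 286.4, 49.6), where 50 is expected. The flange measures 44 × 56 mm as it should, with yaw about 19°. I'll move over it and descend.

>>> step_arm:
  steps:
    - [0,0,-1,15.2,-0.2,12,1]
    - [0,0,0,15.2,-0.2,12,1]
    - [0,0,0,15.1,-0.2,12,1]
    - [0,0,0,15.1,-0.2,12,1]
    - [0,0,0,0,0,14,1]
    - [0,0,0,0,0,14,1]
    - [0,0,0,0,0,14,1]
    - [0,0,0,0,0,10,1]

```text
time_s: 5.35
ee_pos: [540.0, 286.8, 51.0]
ee_rot: [180.0, 0.1, 19.1]
force: [0.1, 0.1, -0.1]
gripper_width: 91.2
gripper_force: 0.0
```

>>> step_arm:
  steps:
    - [0,0,0,0,0,5,1]
    - [0,0,0,0,0,5,1]
    - [0,0,0,0,0,5,1]
    - [0,0,0,0,0,3,1]
    - [0,0,0,0,0,0,1]
    - [0,0,0,0,0,0,1]
    - [0,0,0,0,0,0,1]
    - [0,0,0,0,0,0,1]

```text
time_s: 6.35
ee_pos: [540.6, 287.0, 34.1]
ee_rot: [-180.0, -0.0, 19.1]
force: [0.0, 0.3, 0.4]
gripper_width: 91.3
gripper_force: 0.0
```

Close on the crown, then lift straight up.

>>> step_arm:
  steps:
    - [0,0,0,0,0,0,0.5]
    - [0,0,0,0,0,0,0.3]
    - [0,0,0,0,0,0,0.15]
    - [0,0,0,0,0,0,0]
    - [0,0,0,0,0,0,0]
    - [0,0,0,0,0,0,0]
    - [0,0,0,0,0,0,0]
    - [0,0,0,0,0,0,0]
  force: 20

```text
time_s: 7.35
ee_pos: [540.5, 287.0, 33.9]
ee_rot: [180.0, 0.0, 19.1]
force: [0.5, -0.3, -0.2]
gripper_width: 23.7
gripper_force: 20.0
```

>>> step_arm:
  steps:
    - [0,0,0,0,0,-4,0]
    - [0,0,0,0,0,-6,0]
    - [0,0,0,0,0,-10,0]
    - [0,0,0,0,0,-10,0]
    - [0,0,0,0,0,-15,0]
    - [0,0,0,0,0,-15,0]
    - [0,0,0,0,0,0,0]
    - [0,0,0,0,0,0,0]

```text
time_s: 8.35
ee_pos: [540.3, 286.9, 93.8]
ee_rot: [180.0, 0.0, 19.1]
force: [-0.2, 0.2, -1.8]
gripper_width: 23.9
gripper_force: 20.0
```

```bash
python3 look.py w3
python3 - <<'E'
from h import *
# spot from blue disc & yaw info, with top+side again and plate-plane
T=grab_frame('top');S=grab_frame('side')
for f,r in((T,(255,180,335,265)),(S,(265,235,320,290))):
    p,c=blob(mask(f['image'],(100,100,60),(125,255,255),r));print(p.round(1),cv2.contourArea(c),plane(f,p,10).round(1))
cv2.imwrite('pics/side3.png',cv2.resize(S['image'][200:420,200:420],(600,600)))
E
```

```text
8.35 [540.3 286.9  93.8] [1.800e+02 3.000e-02 1.906e+01] [26.9 27.  94.3  0.  58.7 97.8]
[297.  226.1] 1039.0 [563.1 -22.4  10. ]
[292.6 264. ] 570.0 [562.2 -22.   10. ]
```

View pics/side3.png

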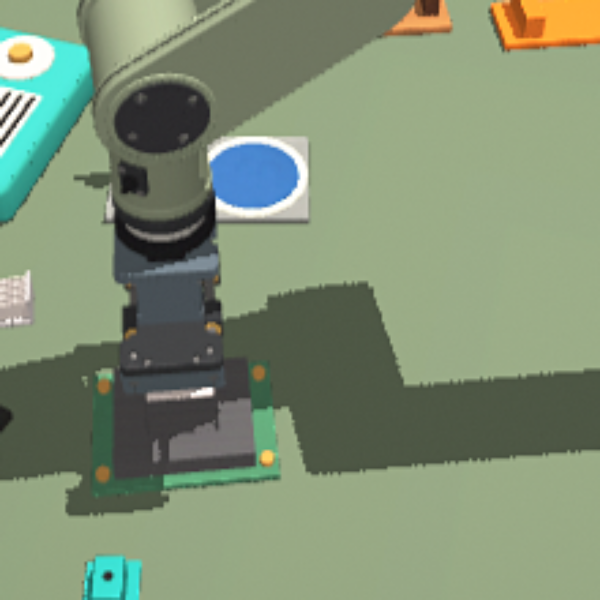

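The cover is lifted and held between the fingers above the die. The ring centre agrees from both cameras: (563, −22). I'll carry the cover over, then lower it.

>>> step_arm:
  steps:
    - [0,0,0,-10,37.3,0,0]
    - [0,0,0,-10,37.3,0,0]
    - [0,0,0,-10,37.3,0,0]
    - [0,0,0,-10,37.3,0,0]
    - [0,0,0,-10,37.3,0,0]
    - [0,0,0,-10,37.3,0,0]
    - [0,0,0,-10,37.3,0,0]
    - [0,0,0,-10,37.3,0,0]

```text
time_s: 9.5
ee_pos: [562.2, -22.4, 93.5]
ee_rot: [-180.0, 0.0, 19.1]
force: [0.1, -0.6, -1.4]
gripper_width: 24.0
gripper_force: 20.0
```

>>> step_arm:
  steps:
    - [0,0,0,0,0,12,0]
    - [0,0,0,0,0,12,0]
    - [0,0,0,0,0,12,0]
    - [0,0,0,0,0,10,0]
    - [0,0,0,0,0,8,0]
    - [0,0,0,0,0,5,0]
    - [0,0,0,0,0,0,0]
    - [0,0,0,0,0,0,0]

```text
time_s: 10.5
ee_pos: [562.7, -21.2, 35.3]
ee_rot: [180.0, -0.0, 19.1]
force: [-0.2, -0.0, -0.7]
gripper_width: 24.0
gripper_force: 20.0
```

>>> step_arm:
  steps:
    - [0,0,0,0,0,2,0]
    - [0,0,0,0,0,2,0]
    - [0,0,0,0,0,2,0]
    - [0,0,0,0,0,1,0]
    - [0,0,0,0,0,1,0]
    - [0,0,0,0,0,0.7,0]
    - [0,0,0,0,0,0,0]
    - [0,0,0,0,0,0,0]

```text
time_s: 11.5
ee_pos: [562.5, -21.1, 26.3]
ee_rot: [-180.0, -0.0, 19.1]
force: [1.3, -0.0, -1.0]
gripper_width: 24.2
gripper_force: 20.0
```

>>> step_arm:
  steps:
    - [0,0,0,0,0,0.3,0]
    - [0,0,0,0,0,0.3,0]
    - [0,0,0,0,0,0.3,0]
    - [0,0,0,0,0,0,0]
    - [0,0,0,0,0,0,0]
    - [0,0,0,0,0,0,0]
    - [0,0,0,0,0,0,0]
    - [0,0,0,0,0,0,0]

```text
time_s: 12.5
ee_pos: [562.5, -21.1, 25.9]
ee_rot: [180.0, -0.0, 19.1]
force: [-1.7, 0.5, 5.2]
gripper_width: 23.6
gripper_force: 20.0
```

Contact with the plate (+5 N), so I'll release and rise.

>>> step_arm:
  steps:
    - [0,0,0,0,0,0,0.4]
    - [0,0,0,0,0,0,0.7]
    - [0,0,0,0,0,0,0.8]
    - [0,0,0,0,0,0,0.8]
    - [0,0,0,0,0,0,0.8]
    - [0,0,0,0,0,-8,0.8]
    - [0,0,0,0,0,-20,0.8]
    - [0,0,0,0,0,-30,0.8]

```text
time_s: 13.5
ee_pos: [561.9, -21.1, 83.8]
ee_rot: [-180.0, 0.1, 19.1]
force: [-0.0, -0.1, 0.1]
gripper_width: 73.1
gripper_force: 0.0
```

>>> step_arm:
  steps:
    - [0,0,0,-5,0,-30,0.8]
    - [0,0,0,-5,0,-30,0.8]
    - [0,0,0,-5,0,-30,0.8]
    - [0,0,0,-5,0,-30,0.8]
    - [0,0,0,0,0,-30,0.8]
    - [0,0,0,0,0,-10,0.8]
    - [0,0,0,0,0,0,0.8]
    - [0,0,0,0,0,0,0.8]

```text
time_s: 14.5
ee_pos: [542.8, -27.6, 242.0]
ee_rot: [-179.9, 0.1, 19.1]
force: [0.2, -0.1, -0.3]
gripper_width: 72.9
gripper_force: 0.0
```

```bash
python3 look.py w4
```

```text
14.5 [542.8 -27.6 242. ] [-1.7994e+02  1.4000e-01  1.9070e+01] [-4.1 14.6 90.9  0.  74.7 66.8]
```

View pics/w4.png

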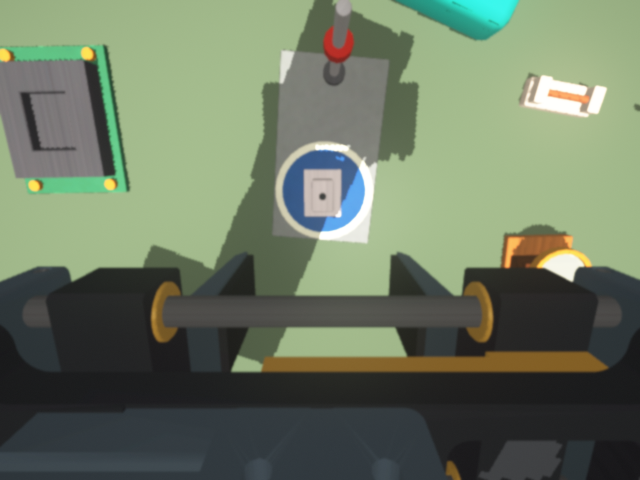

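The cover stands crown up in the ring: dot at (322,196), ring centre near (324,190). The collar is at (338,43). I'll take a second view nearer the post to get the collar height.

>>> step_arm:
  steps:
    - [0,0,0,14,0,0,0.8]
    - [0,0,0,14,0,0,0.8]
    - [0,0,0,14,0,0,0.8]
    - [0,0,0,14,0,0,0.8]
    - [0,0,0,14,0,0,0.8]
    - [0,0,0,0,0,0,0.8]
    - [0,0,0,0,0,0,0.8]
    - [0,0,0,0,0,0,0.8]

```text
time_s: 15.55
ee_pos: [609.3, -5.0, 243.5]
ee_rot: [-180.0, 0.0, 19.1]
force: [-0.1, 0.2, 0.5]
gripper_width: 73.3
gripper_force: 0.0
```

```bash
python3 look.py w5
python3 - <<'E'
from h import *
import pickle
V={n:pickle.load(open(n+'.pkl','rb')) for n in('w4','w5')}
for n in('top','side'): V[n]=(None,grab_frame(n))
def red(n):
    st,f=V[n]; roi={'top':(270,145,300,180),'side':(230,220,255,250)}.get(n,(250,0,450,230))
    m=mask(f['image'],(0,140,50),(10,255,255),roi)|mask(f['image'],(172,140,50),(180,255,255),roi)
    p,c=blob(m);h=cv2.convexHull(c);M=cv2.moments(h);p=np.array([M['m10'],M['m01']])/M['m00'];print(n,p.round(1),cv2.contourArea(h),cv2.boundingRect(h));return ray(f,p,st)
r={n:red(n) for n in V}
for a,b in(('w4','w5'),('w4','side'),('w5','side'),('top','side')):
    x,e=tri(r[a],r[b]);print(a,b,x.round(1),e)
R=[]
for n in('w4','w5'):
    st,f=V[n];F=240/np.tan(np.radians(f['fovy']/2));o,Rm=cam(f,st);c=Rm.T@(np.array([562.5,-21,42])-o);u=(c[:2]/c[2]*F+[f['cx'],f['cy']]).astype(int)
    p,c=blob(mask(f['image'],(0,0,0),(180,255,90),(u[0]-9,u[1]-9,u[0]+9,u[1]+9)));R.append(ray(f,p,st));print(u,p.round(1),plane(f,p,42,st).round(1))
    p,c=blob(mask(f['image'],(95,90,50),(125,255,255),(240,120,420,320)));E=cv2.fitEllipse(cv2.convexHull(c));print('ring',plane(f,E[0],10,st).round(1),E)
print('dot',tri(*R))
E
```

```text
15.55 [609.3  -5.  243.5] [-180.      0.     19.05] [-1.5 20.5 82.   0.  77.4 69.4]
w4 [337.8  43.9] 832.5 (323, 27, 31, 36)
w5 [336.  135.9] 573.0 (323, 121, 28, 30)Traceback (most recent call last):
  File "<stdin>", line 9, in <module>
  File "<stdin>", line 8, in red
  File "h.py", line 21, in blob
    c=max(cv2.findContours(m,cv2.RETR_EXTERNAL,cv2.CHAIN_APPROX_NONE)[0],key=cv2.contourArea);M=cv2.moments(c)
ValueError: max() iterable argument is empty
```

Run:
```python
from h import *
import pickle
V={n:pickle.load(open(n+'.pkl','rb')) for n in('w4','w5')}
for n in('top','side'):
    f=grab_frame(n);f['image']=cv2.imread(f'pics/{n}0.png');V[n]=(None,f)
def red(n):
    st,f=V[n]; roi={'top':(270,145,300,180),'side':(230,220,255,250)}.get(n,(250,0,450,230))
    m=mask(f['image'],(0,140,50),(10,255,255),roi)|mask(f['image'],(172,140,50),(180,255,255),roi)
    p,c=blob(m);h=cv2.convexHull(c);M=cv2.moments(h);p=np.array([M['m10'],M['m01']])/M['m00'];return ray(f,p,st)
r={n:red(n) for n in V}
for a,b in(('w4','w5'),('w4','side'),('w5','side'),('top','side')):
    x,e=tri(r[a],r[b]);print(a,b,x.round(1),e)
R=[]
for n in('w4','w5'):
    st,f=V[n];F=240/np.tan(np.radians(f['fovy']/2));o,Rm=cam(f,st);c=Rm.T@(np.array([562.5,-21,42])-o);u=(c[:2]/c[2]*F+[f['cx'],f['cy']]).astype(int)
    try:
        p,c=blob(mask(f['image'],(0,0,0),(180,255,90),(u[0]-9,u[1]-9,u[0]+9,u[1]+9)));R.append(ray(f,p,st));print(u,p.round(1),plane(f,p,42,st).round(1))
        p,c=blob(mask(f['image'],(95,90,50),(125,255,255),(240,120,420,320)));E=cv2.fitEllipse(cv2.convexHull(c));print('ring',plane(f,E[0],10,st).round(1),E)
    except Exception as e: print(n,u,e)
if len(R)==2: print('dot',tri(*R))
```

```text
w4 w5 [691.4  10.1 114. ] [0.1, 0.1]
w4 side [690.3   9.8 114.7] [0.9, 0.9]
w5 side [690.4   9.9 114.4] [1.0, 1.0]
top side [688.8   9.8 114.6] [0.5, 0.5]
[321 196] [322.1 196.1] [563.1 -21.   42. ]
ring [566.4 -21.5  10. ] ((323.4783935546875, 190.1684112548828), (80.8412857055664, 81.16132354736328), 58.768516540527344)
[321 257] [321.2 257. ] [562.5 -20.6  42. ]
ring [566.2 -21.5  10. ] ((322.9247131347656, 246.8212432861328), (73.77592468261719, 77.05364990234375), 90.9803466796875)
dot (array([563.20259557, -20.6544868 ,  43.87874714]), [0.3, 0.3])
```

The collar middle is at z ≈ 114.3, consistent across the four pairs. The cover is at (563, −21), within 3 mm of the ring centre. Next I'll move over the loupe handle.

>>> step_arm:
  steps:
    - [0,0,0,-28.4,34,6,0.8]
    - [0,0,0,-28.4,34,6,0.8]
    - [0,0,0,-28.4,34,6,0.8]
    - [0,0,0,-28.4,34,6,0.8]
    - [0,0,0,-28.4,34,6,0.8]
    - [0,0,0,-28.4,34,6,0.8]
    - [0,0,0,-28.4,34,6,0.8]
    - [0,0,0,-28.4,34,6,0.8]

```text
time_s: 16.8
ee_pos: [483.1, -337.5, 195.3]
ee_rot: [180.0, -0.0, 19.1]
force: [1.1, -0.0, -0.6]
gripper_width: 72.7
gripper_force: 0.0
```

>>> step_arm:
  steps:
    - [0,0,0,0,0,0,0.8]
    - [0,0,0,0,0,0,0.8]
    - [0,0,0,0,0,0,0.8]
    - [0,0,0,0,0,0,0.8]
    - [0,0,0,0,0,0,0.8]
    - [0,0,0,0,0,0,0.8]
    - [0,0,0,0,0,0,0.8]
    - [0,0,0,0,0,0,0.8]

```text
time_s: 17.8
ee_pos: [483.8, -336.1, 195.3]
ee_rot: [-180.0, -0.0, 19.1]
force: [1.0, 0.6, 0.1]
gripper_width: 73.0
gripper_force: 0.0
```

```bash
python3 look.py w6
```

```text
17.8 [ 483.8 -336.1  195.3] [-179.99   -0.     19.06] [-35.9  20.3  89.5   0.   70.3  35. ]
```

>>> step_arm:
  steps:
    - [0,0,0,-7,0,6,0.8]
    - [0,0,0,-7,0,6,0.8]
    - [0,0,0,-7,0,6,0.8]
    - [0,0,0,-7,0,6,0.8]
    - [0,0,0,-7,0,6,0.8]
    - [0,0,0,0,0,0,0.8]
    - [0,0,0,0,0,0,0.8]
    - [0,0,0,0,0,0,0.8]

```text
time_s: 18.85
ee_pos: [451.1, -347.6, 165.6]
ee_rot: [180.0, -0.0, 19.1]
force: [-0.4, -0.3, -0.2]
gripper_width: 72.9
gripper_force: 0.0
```

```bash
python3 look.py w7
```

```text
18.85 [ 451.1 -347.6  165.6] [ 1.7997e+02 -3.0000e-02  1.9080e+01] [-38.8  19.8  94.7   0.   65.4  32.1]
```

View pics/w7.png

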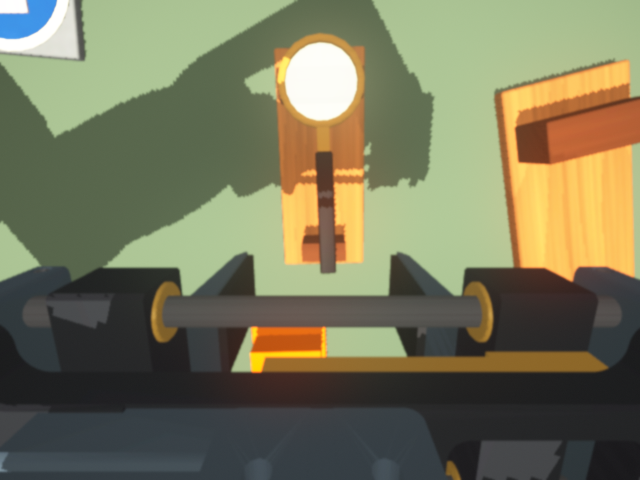

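The lens disc is at (321,81), with the handle running from (325,152) to (328,272). The rack block lies beneath the handle's end at about (323,245).

Run:
```python
from h import *
import pickle
R=[];H=[]
for n in('w6','w7'):
    st,f=pickle.load(open(n+'.pkl','rb'));F=240/np.tan(np.radians(f['fovy']/2));o,Rm=cam(f,st)
    pr=lambda X:((lambda c:c[:2]/c[2]*F+[f['cx'],f['cy']])(Rm.T@(np.array(X)-o))).astype(int)
    u=pr([564,-310,51]);p,c=blob(mask(f['image'],(0,0,190),(180,70,255),(u[0]-45,u[1]-45,u[0]+45,u[1]+45)))
    E=cv2.fitEllipse(cv2.convexHull(c));R.append(ray(f,E[0],st));print(n,u,E,plane(f,E[0],51,st).round(1))
    m=mask(f['image'],(0,0,0),(180,255,75),(u[0]-20,u[1]+50,u[0]+30,260))
    m=cv2.morphologyEx(m,cv2.MORPH_CLOSE,np.ones((9,5)));p,c=blob(m);b=cv2.boundingRect(c);print(' handle bb',b)
    y0,y1=b[1]+6,min(b[1]+75,b[1]+b[3]-4)
    ys=np.arange(y0,y1);xs=np.array([np.flatnonzero(m[y]).mean() for y in ys]);k=np.polyfit(ys,xs,1);res=np.std(xs-np.polyval(k,ys))
    A=plane(f,(np.polyval(k,y1),y1),61,st);B=plane(f,(np.polyval(k,y0),y0),61,st);d=B-A
    front=plane(f,(np.polyval(k,b[1]),b[1]),57,st);w=np.mean([m[y].sum()/255 for y in ys])
    print(' res',res.round(2),'widthpx',w,'yaw',np.degrees(np.arctan2(d[1],d[0])).round(2),'A',A.round(1),'B',B.round(1),'front',front.round(1))
    t=ray(f,(np.polyval(k,b[1]),b[1]),st);H.append(t)
print('lens',tri(*R),'handle front',tri(*H))
```

```text
w6 [323 134] ((321.05072021484375, 130.0462188720703), (62.91325759887695, 66.02555847167969), 179.8920135498047) [ 567.  -306.9   51. ]Traceback (most recent call last):
  File "<stdin>", line 10, in <module>
  File "h.py", line 21, in blob
    c=max(cv2.findContours(m,cv2.RETR_EXTERNAL,cv2.CHAIN_APPROX_NONE)[0],key=cv2.contourArea);M=cv2.moments(c)
ValueError: max() iterable argument is empty
```

Run:
```python
from h import *
import pickle
R=[];H=[]
for n in('w6','w7'):
    st,f=pickle.load(open(n+'.pkl','rb'));F=240/np.tan(np.radians(f['fovy']/2));o,Rm=cam(f,st)
    pr=lambda X:((lambda c:c[:2]/c[2]*F+[f['cx'],f['cy']])(Rm.T@(np.array(X)-o))).astype(int)
    u=pr([566,-308,51]);p,c=blob(mask(f['image'],(0,0,190),(180,70,255),(u[0]-45,u[1]-45,u[0]+45,u[1]+45)))
    E=cv2.fitEllipse(cv2.convexHull(c));R.append(ray(f,E[0],st));print(n,E,plane(f,E[0],51,st).round(1))
    hsv=cv2.cvtColor(f['image'],cv2.COLOR_BGR2HSV);print([hsv[y,325].tolist() for y in(u[1]+60,u[1]+80,u[1]+100,u[1]+120)],hsv[u[1]+90,300:350:4].tolist())
    m=mask(f['image'],(0,0,0),(180,130,130),(u[0]-22,u[1]+50,u[0]+28,250))
    m=cv2.morphologyEx(m,cv2.MORPH_OPEN,np.ones((5,5)));m=cv2.morphologyEx(m,cv2.MORPH_CLOSE,np.ones((9,5)))
    p,c=blob(m);m[:]=0;cv2.drawContours(m,[c],-1,255,-1);b=cv2.boundingRect(c)
    y0,y1=b[1]+6,min(b[1]+70,b[1]+b[3]-4);ys=np.arange(y0,y1);xs=np.array([np.flatnonzero(m[y]).mean() for y in ys]);k=np.polyfit(ys,xs,1)
    A=plane(f,(np.polyval(k,y1),y1),61,st);B=plane(f,(np.polyval(k,y0),y0),61,st);d=B-A
    print(' bb',b,'res',np.std(xs-np.polyval(k,ys)).round(2),'w',np.mean([(m[y]>0).sum() for y in ys]).round(1),'yaw',np.degrees(np.arctan2(d[1],d[0])).round(2),A.round(1),B.round(1))
    H.append(ray(f,(np.polyval(k,b[1]),b[1]),st))
print('lens',tri(*R),'front',tri(*H))
```

```text
w6 ((321.05072021484375, 130.0462188720703), (62.91325759887695, 66.02555847167969), 179.8920135498047) [ 567.  -306.9   51. ]
[[13, 138, 118], [10, 90, 131], [9, 94, 130], [10, 88, 125]] [[19, 155, 253], [19, 155, 253], [18, 160, 252], [19, 158, 253], [18, 160, 252], [10, 93, 131], [9, 88, 130], [10, 93, 129], [11, 159, 151], [19, 154, 253], [21, 153, 254], [21, 153, 254], [21, 153, 254]]
 bb (320, 220, 12, 30) res 0.14 w 11.8 yaw 20.28 [ 469.1 -345.4   61. ] [ 487.2 -338.7   61. ]
w7 ((320.7357177734375, 80.9351806640625), (71.95242309570312, 77.86690521240234), 179.9984893798828) [ 567.5 -306.9   51. ]
[[18, 171, 203], [12, 110, 81], [10, 129, 87], [9, 139, 92]] [[13, 176, 188], [17, 165, 251], [18, 160, 252], [18, 162, 251], [13, 177, 209], [9, 117, 83], [9, 118, 84], [11, 121, 84], [12, 161, 122], [18, 163, 252], [20, 155, 254], [20, 155, 254], [20, 152, 254]]
 bb (317, 153, 18, 97) res 0.23 w 13.1 yaw 21.69 [ 463.4 -347.8   61. ] [ 512.  -328.5   61. ]
lens (array([ 566.88147821, -307.00401293,   54.16255267]), [0.1, 0.1]) front (array([ 516.57492949, -326.59479696,  190.77766975]), [0.5, 0.5])
```

The lens is at (567.2, −306.9, ~52) and the handle axis passes through it, so yaw is 21.5°. That puts the grip point at (488, −338, 53). I'll move above it and descend.

>>> step_arm:
  steps:
    - [0,0,-2.4,9.5,0.8,10,0.6]
    - [0,0,0,9.5,0.4,10,0.6]
    - [0,0,0,9.5,0.4,10,0.6]
    - [0,0,0,9.5,0.4,10,0.6]
    - [0,0,0,0,0,15,0.6]
    - [0,0,0,0,0,15,0.6]
    - [0,0,0,0,0,15,0.6]
    - [0,0,0,0,0,10,0.6]

```text
time_s: 19.9
ee_pos: [486.3, -335.8, 69.1]
ee_rot: [-179.9, 0.0, 21.4]
force: [0.0, 0.3, 0.2]
gripper_width: 54.4
gripper_force: 0.0
```

Run:
```python
from h import *
st=state();p=np.array([488.1,-338.1]);R=rot(st['ee_rot']);d=np.append(p,35)-st['ee_pos'];print(st['ee_pos'],st['ee_rot'],R.T@d)
```

```text
[ 486.32588276 -335.76135612   69.05696617] [-1.79936177e+02  3.71960547e-02  2.14417720e+01] [ 0.81853509  2.8632583  34.05327362]
```

>>> step_arm:
  steps:
    - [0,0,0,0.8,1.5,8,0.6]
    - [0,0,0,0,1.3,8,0.6]
    - [0,0,0,0,0,8,0.6]
    - [0,0,0,0,0,6,0.6]
    - [0,0,0,0,0,4,0.6]
    - [0,0,0,0,0,0,0.6]
    - [0,0,0,0,0,0,0.6]
    - [0,0,0,0,0,0,0.6]

```text
time_s: 20.9
ee_pos: [488.8, -338.3, 36.6]
ee_rot: [180.0, -0.0, 21.5]
force: [0.2, -0.2, 0.0]
gripper_width: 54.6
gripper_force: 0.0
```

>>> step_arm:
  steps:
    - [0,0,0,0,0,0,0.4]
    - [0,0,0,0,0,0,0.25]
    - [0,0,0,0,0,0,0.15]
    - [0,0,0,0,0,0,0.05]
    - [0,0,0,0,0,0,0]
    - [0,0,0,0,0,0,0]
    - [0,0,0,0,0,0,0]
    - [0,0,0,0,0,0,0]
  force: 30

```text
time_s: 21.9
ee_pos: [488.6, -338.1, 36.3]
ee_rot: [-180.0, 0.0, 21.5]
force: [-0.8, 0.6, 0.6]
gripper_width: 13.7
gripper_force: 30.0
```

Run:
```python
from h import *
st=state();print(st['ee_pos'].round(1),st['ee_rot'].round(2),st['force'].round(1),st['torque'].round(3),st['gripper_width'])
```

```text
[ 488.6 -338.1   36.3] [-179.99    0.     21.46] [-0.8  0.6  0.6] [-0.011  0.141  0.037] 13.685943085846397
```

Gripped at 13.7 mm width, against an expected 14. Lift straight up, then look.

>>> step_arm:
  steps:
    - [0,0,0,0,0,-3,0]
    - [0,0,0,0,0,-6,0]
    - [0,0,0,0,0,-10,0]
    - [0,0,0,0,0,-15,0]
    - [0,0,0,0,0,-18,0]
    - [0,0,0,0,0,-18,0]
    - [0,0,0,0,0,-14,0]
    - [0,0,0,0,0,-14,0]

```text
time_s: 22.9
ee_pos: [488.7, -338.2, 135.5]
ee_rot: [180.0, -0.0, 21.5]
force: [0.0, -0.5, -1.7]
gripper_width: 13.7
gripper_force: 30.0
```

>>> step_arm:
  steps:
    - [0,0,0,0,0,0,0]
    - [0,0,0,0,0,0,0]
    - [0,0,0,0,0,0,0]
    - [0,0,0,0,0,0,0]
    - [0,0,0,0,0,0,0]
    - [0,0,0,0,0,0,0]
    - [0,0,0,0,0,0,0]
    - [0,0,0,0,0,0,0]

```text
time_s: 23.9
ee_pos: [488.7, -338.2, 134.3]
ee_rot: [180.0, -0.0, 21.5]
force: [0.4, -0.1, -0.8]
gripper_width: 14.0
gripper_force: 30.0
```

```bash
python3 look.py w8
cat > lens.py <<'E'
from h import *
import sys
st=state();f=grab_frame('wrist');S=grab_frame('side')
print(st['time_s'],st['ee_pos'].round(1),st['ee_rot'].round(2),st['torque'].round(3))
R=rot(st['ee_rot']);X=st['ee_pos']+R@np.array([85,0,-17.])
def proj(f,X,st=None):
    o,Rm=cam(f,st);c=Rm.T@(X-o);F=240/np.tan(np.radians(f['fovy']/2));return (c[:2]/c[2]*F+[f['cx'],f['cy']]).astype(int)
print('expect',X.round(1),proj(f,X,st),proj(S,X))
u=proj(f,X,st);h=cv2.cvtColor(f['image'],cv2.COLOR_BGR2HSV)
# brass ring outer contour
m=mask(f['image'],(12,90,90),(32,255,255),(max(u[0]-75,0),max(u[1]-75,0),u[0]+75,u[1]+50))
p,c=blob(m);E=cv2.fitEllipse(cv2.convexHull(c));print('wrist ring',E)
v=proj(S,X);m=mask(S['image'],(15,70,90),(35,255,255),(v[0]-22,v[1]-18,v[0]+22,v[1]+18));p,c=blob(m);E2=cv2.fitEllipse(cv2.convexHull(c));print('side ring',E2)
x,e=tri(ray(f,E[0],st),ray(S,E2[0]));print('lens',x.round(1),e)
cv2.imwrite(f'pics/{sys.argv[1]}.png',np.hstack([cv2.resize(f['image'],(400,300)),cv2.resize(S['image'][max(v[1]-60,0):v[1]+60,v[0]-80:v[0]+80],(400,300))]))
E
python3 lens.py l1
```

```text
23.9 [ 488.7 -338.2  134.3] [ 1.800e+02 -1.000e-02  2.146e+01] [-35.8  23.4  93.9   0.   62.7  32.7]
23.95 [ 488.7 -338.2  134.3] [-1.800e+02 -1.000e-02  2.146e+01] [-0.119  0.093  0.003]
expect [ 567.8 -307.1  151.3] [320 114] [314 168]
wrist ring ((321.1340026855469, 112.2160415649414), (158.92967224121094, 166.5463104248047), 0.7854989171028137)
side ring ((317.77239990234375, 170.15286254882812), (15.665666580200195, 28.366090774536133), 90.85356140136719)
lens [ 563.5 -307.6  148.3] [5.4, 5.4]
```

View pics/l1.png

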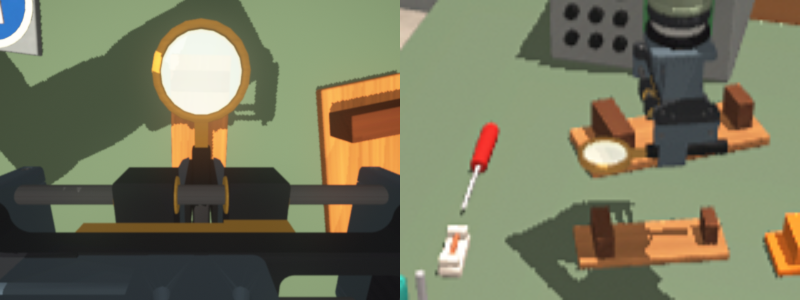

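The loupe is lifted and level. Wrist ring centre is (321,112) against an expected (320,114), and the side view shows it clear of the rack. I'll carry it level to above the cover with gentle ramps.

>>> step_arm:
  steps:
    - [0,0,0,3.1,-8.4,0,0]
    - [0,0,0,5,-13.4,0,0]
    - [0,0,0,6.3,-16.8,0,0]
    - [0,0,0,7.5,-20.1,0,0]
    - [0,0,0,7.5,-20.1,0,0]
    - [0,0,0,7.5,-20.1,0,0]
    - [0,0,0,7.5,-20.1,0,0]
    - [0,0,0,7.5,-20.1,0,0]

```text
time_s: 25.05
ee_pos: [486.1, -188.3, 134.4]
ee_rot: [180.0, -0.0, 21.5]
force: [0.2, 0.0, -0.6]
gripper_width: 13.6
gripper_force: 30.0
```

>>> step_arm:
  steps:
    - [0,0,0,7.5,-20.1,0,0]
    - [0,0,0,7.5,-20.1,0,0]
    - [0,0,0,7.5,-20.1,0,0]
    - [0,0,0,7.5,-20.1,0,0]
    - [0,0,0,7.5,-20.1,0,0]
    - [0,0,0,5.6,-15.1,0,0]
    - [0,0,0,3.1,-8.4,0,0]
    - [0,0,0,1.9,-5,0,0]

```text
time_s: 26.05
ee_pos: [483.7, -51.7, 134.4]
ee_rot: [180.0, -0.0, 21.5]
force: [-0.0, -0.4, -1.2]
gripper_width: 13.7
gripper_force: 30.0
```

>>> step_arm:
  steps:
    - [0,0,0,0,0,3,0]
    - [0,0,0,0,0,6,0]
    - [0,0,0,0,0,7,0]
    - [0,0,0,0,0,7,0]
    - [0,0,0,0,0,6,0]
    - [0,0,0,0,0,4,0]
    - [0,0,0,0,0,2,0]
    - [0,0,0,0,0,0,0]

```text
time_s: 27.05
ee_pos: [483.6, -52.1, 99.3]
ee_rot: [-180.0, -0.0, 21.5]
force: [-0.7, -0.3, -1.0]
gripper_width: 13.8
gripper_force: 30.0
```

>>> step_arm:
  steps:
    - [0,0,0,0,0,0,0]
    - [0,0,0,0,0,0,0]
    - [0,0,0,0,0,0,0]
    - [0,0,0,0,0,0,0]
    - [0,0,0,0,0,0,0]
    - [0,0,0,0,0,0,0]
    - [0,0,0,0,0,0,0]
    - [0,0,0,0,0,0,0]

```text
time_s: 28.05
ee_pos: [483.6, -52.1, 99.3]
ee_rot: [-180.0, -0.0, 21.5]
force: [-0.2, -0.1, -0.9]
gripper_width: 13.8
gripper_force: 30.0
```

```bash
sed -i 's/\[85,0,-17.\]/[84.6,0,-14.7]/' lens.py; python3 lens.py l2
python3 - <<'E'
from h import *
# white lens disc in wrist/side/top; tip of loupe
st=state()
D={}
for n,r in(('side',(255,195,330,260)),('top',(270,190,330,260)),('wrist',(220,20,420,210))):
    f=grab_frame(n);D[n]=f
    cv2.imwrite(f'pics/f_{n}.png',f['image'])
S,T=D['side'],D['top']
w=np.hstack([cv2.resize(S['image'][205:305,225:358],(400,300)),cv2.resize(T['image'][145:265,225:385],(400,300))])
w=np.vstack([w,np.hstack([cv2.resize(D['wrist']['image'],(400,300)),np.zeros((300,400,3),np.uint8)])]);cv2.imwrite('pics/l3.png',w)
E
```

```text
28.05 [483.6 -52.1  99.3] [-180.     -0.     21.46] [-0.053  0.231  0.016]
expect [562.4 -21.2 114. ] [320 115] [291 237]
wrist ring ((321.4534606933594, 112.2369384765625), (157.25299072265625, 165.36767578125), 1.3928896188735962)
side ring ((294.6945495605469, 237.83468627929688), (19.77717399597168, 32.33965301513672), 86.27128601074219)
lens [559.2 -21.7 113.8] [4.7, 4.7]
```

View pics/l3.png

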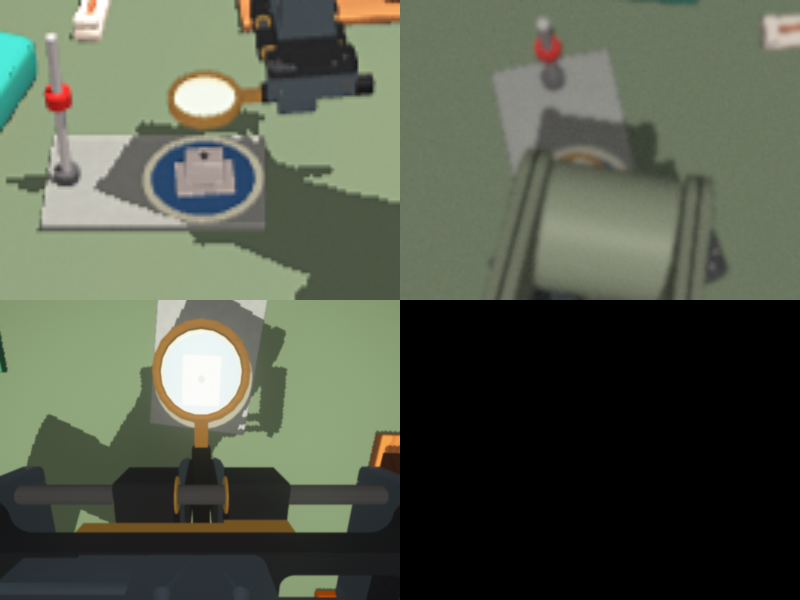

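Side crop: the lens at (204,98) is held above the cover with clear air beneath, level with the collar at (58,97). In the wrist view the cover's dot is seen through the lens, near its centre. One last numeric check on height and level.

Run:
```python
from h import *
st=state();W=grab_frame('wrist');S=grab_frame('side');R=rot(st['ee_rot'])
def proj(f,X,st=None):
    o,Rm=cam(f,st);c=Rm.T@(X-o);F=240/np.tan(np.radians(f['fovy']/2));return (c[:2]/c[2]*F+[f['cx'],f['cy']])
for n,x in(('lens',[84.6,0,-14.7]),('handle end',[84.6-156,0,-16.7])):
    X=st['ee_pos']+R@np.array(x);print(n,X.round(1),proj(S,X).round(1))
e=[]
for f,r,s in((W,(230,20,420,215),st),(S,(275,222,308,252),None)):
    p,c=blob(mask(f['image'],(0,0,200),(180,60,255),r));E=cv2.fitEllipse(cv2.convexHull(c));print(E);e.append(ray(f,E[0],s))
print(tri(*e))
p,c=blob(mask(S['image'],(0,0,0),(180,255,50),(341,225,356,243)));print('dark end bb',cv2.boundingRect(c),st['time_s'])
```

```text
lens [562.4 -21.1 114. ] [291.8 237.5]
handle end [417.2 -78.2 116. ] [347.8 232.5]
((321.5399475097656, 114.71578979492188), (128.7874298095703, 136.0877227783203), 0.1444445699453354)
((292.5205078125, 236.83773803710938), (12.571413040161133, 19.67324447631836), 89.13955688476562)
(array([561.54180513, -21.57711743, 116.50122407]), [1.1, 1.1])
dark end bb (343, 231, 6, 6) 28.3
```

The lens is at about (562, −21, 114–116), against the cover at (563, −21) and the collar at 114. The handle end projects where a level loupe's would. Handing in.

```bash
python3 -c "
from workcell import *
print(job_done())"
```

```text
the job is handed in; nothing more can be done
None
```

I handed the job in at about 28 s of the 64 s limit: the cover stands crown up in the ring, and the loupe is held level over it with the lens at collar height (about 1–2 mm off sideways, 0–2 mm in height by my measurements); the hand-in gave no verdict.

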